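Stack the guide sticks to dry and lift the carrying tray

ROBOT

A 7-joint arm with a two-finger parallel gripper is mounted at the origin on the work surface. World frame = base frame: x ahead of the robot, y to its left, z up, the work surface at z = 0. Lengths are in m, angles in degrees, forces in N, time in s.
With the tool pointing down it reaches from about 0.35 to 0.775 m from the base axis. Payload 3.1 kg.
Tool frame: the origin (TCP) lies midway between the tips of the shut fingers; the grasp point (between the pads) lies 19 mm behind it; z points along the fingers, y is the line along which they close (so a half turn about z gives the same grasp; the last joint's range is limited). The gripper opens to 85 mm and grips with 20 to 120 N. Pads are 22 mm wide; open, the fingers measure 114 mm over their backs; the gripper's body (76 mm by 85 mm) begins 54 mm behind the grasp point. The pads swing forward as they close: fully open they stand 13 mm farther back than shut.
Start: joints at [68.772, 17.813, 0.802, 86.603, -0.252, 75.585, -1.558], TCP at [0.178, -0.521, 0.231] pointing down, gripper open.
Joint ranges: [-154.91, 154.91], [-16.99, 109.72], [-72.82, 74.43], [7.12, 147.25], [-82.49, 262.49], [11.32, 116.49], [-174.64, 174.64]. Speed limits (degrees/s): [159.86, 159.86, 180, 180, 180, 180, 180].

INTERFACE

Orientations are given as [roll, pitch, yaw] about the fixed x, y, z axes, in that order (R = Rz(yaw) Ry(pitch) Rx(roll)).
In Python, from workcell import r gives the robot as it stands.
- The arm moves only by the tool creep_tool, called after ">>>" as name(argument=value, ...) on one line, values as JSON. Schema: {"type":"object","properties":{"increments":{"type":"array","items":{"type":"array","items":{"type":"array","items":{"type":"number"},"minItems":7,"maxItems":7},"minItems":1,"maxItems":20},"minItems":1,"maxItems":1},"grip_n":{"type":"number"},"only":{"type":"string"},"quiet":{"type":"boolean"},"lines":{"type":"string"}},"required":["increments"],"additionalProperties":false}. increments is a list that holds a single list of rows (three levels of brackets), with 1 to 20 rows, each of 7 numbers: dx, dy, dz in m, then a rotation vector rx, ry, rz in degrees, then the finger opening in m; each row is the pose to reach, as a shift and turn from the pose commanded when the call began, along the tool's axes at that moment; what a row does not reach only later rows make up. A row lasts 1/12 s, in which the tool goes at most 0.0417 m and 7.16 degrees, less where a joint would pass 70% of its speed; a pose out of reach is approached as far as the arm can. The fingers move at their own pace and stop on an object; grip_n is the grip in N (left out, the last holds). Time passes only in rows, so rows that do not move let the fingers close. The tool returns the time, the measured TCP pose, the force, the opening and the grip force at its end. only (a regular expression) keeps the lines of the reply that match it, lines (a string "A,B") keeps lines A to B, and quiet returns only ok. Input that does not fit is refused with a message, and nothing moves.
- r.state(): the state, without advancing time (a new reading comes with each control period).
- r.grab_frame(name): name is "scene" or "side" or "wrist"; returns the picture (480x640x3 uint8, red, green, blue); there is no depth.
- r.camera_params(name): a dict with "mtx" (3x3 intrinsics, pixels), "rvec" (rotation vector, rad) and "tvec" (3), from world to camera coordinates, as OpenCV has them; the wrist camera has in their place "tool_from_camera" (4x4, takes a point from camera to tool coordinates, whose origin is the TCP and whose axes are the flange's). Camera axes: x right, y down, z forward; pixel columns grow to the right and rows downward; lengths in m; the calibration is good to about 2 mm. The wrist camera is an equidistant fisheye: a pixel r from the principal point sees the ray r / f radians off the axis. A picture is of the moment at which its call begins: read the wrist's pose just before it. camera_params takes no time and is no camera call.
- r.close_job(): hands the job in; it is judged then, once.
The state is a dict: "t": time; "q": joint angles; "qd": joint speeds; "joint_efforts": joint torques, N m; "tool_pos": TCP position; "tool_rot": TCP orientation; "force": force on the tool from outside, world axes, zero at the start; "ft_torque": the same for the moment, N m; "opening": finger opening in m; "grasp_force": force on a finger pad.
Only numpy, scipy, OpenCV 4.12 (cv2) and the standard library are available. Lean on these libraries where they do the work, as an engineer would, in place of code of your own. Each camera call takes 0.05 s, during which the arm holds its last target. There are 200 camera calls.

TASK

Finish the drying pile on the carrying tray: lay the two loose full-length guide sticks on top as its third layer, crosswise to the second layer, one straight above each bottom stick. Then lift the tray by its handle straight up, well clear of the table (about 10 cm), with the pile and the beaker standing on it, and finish while holding it there, level and still; leave everything else on the table where it is.

Things in the scene. Friction and masses are not known exactly. Their poses are not given: they have to be found in the camera images.
- tray: Loose wooden carrying tray, 160 (x) x 340 (y) mm, 0.25-0.5 kg. Floor 8 mm thick, lip 8 mm wide rising to 20 mm. A handle rail crosses its middle along x: 140 long, 16 thick (y), 24 high, on two posts, top 90 mm above the tray's underside. A stick pile stands on its -y half, a beaker of similar weight on its +y half. Origin: centre of its underside, z up.
- handle (a point): Centre of the tray's handle rail, 78 mm above the tray's underside; x runs along the rail, y across its 16 mm thickness.
- stick_a: Plain wooden rolling-guide stick, 110 x 20 x 12 mm, lying flat. Origin: centre of its underside; x runs along its length, z is up. One of the two bottom sticks of the pile, lying loose on the tray floor nearly along the tray's x, on the outer side.
- stick_b: Plain wooden rolling-guide stick, 110 x 20 x 12 mm, lying flat. Origin: centre of its underside; x runs along its length, z is up. The other bottom stick, parallel to stick_a, 76 mm from it, on the side of the handle.
- stick_c: Plain wooden rolling-guide stick, 110 x 20 x 12 mm, lying flat. Origin: centre of its underside; x runs along its length, z is up. One of the two second-layer sticks, lying loose across both bottom sticks, near their ends towards the tray's -x.
- stick_d: Plain wooden rolling-guide stick, 110 x 20 x 12 mm, lying flat. Origin: centre of its underside; x runs along its length, z is up. The other second-layer stick, parallel to stick_c, 76 mm from it. The second layer's top is 32 mm above the tray's underside.
- stick_e: Plain wooden rolling-guide stick, 110 x 20 x 12 mm, lying flat. Origin: centre of its underside; x runs along its length, z is up. Starts alone on the table; to be stacked. About 20 g.
- stick_f: Plain wooden rolling-guide stick, 110 x 20 x 12 mm, lying flat. Origin: centre of its underside; x runs along its length, z is up. Starts alone on the table; to be stacked. About 20 g.
- offcut: Short wooden offcut, 60 x 20 x 12 mm, loose on the table; not one of the guide sticks, to be left alone. Origin: centre of its underside, x along it.
- beaker: White handleless beaker, 68 mm across, 65 mm tall, standing loose on the tray floor on the side of the handle away from the sticks; it stays there. Origin: centre of its underside, z up.
- brush: Brush, 170 mm long, lying on the table; leave alone. Origin: near its middle, underside.
- rib: Dark wooden modelling tool, 155 mm long, 8 mm thick, lying on the table; leave alone. Origin: underside.
- jar: Amber jar with a white cap, 70 mm across, 90 mm tall, at the back; leave alone. Origin: centre of its underside.
- mug: Blue mug, 76 mm across, 85 mm tall, at the back; leave alone. Origin: centre of its underside.
- bowl: Small terracotta bowl, 120 mm across, 50 mm tall, at the back; leave alone. Origin: centre of its underside.

How it is judged:
By the outcome, as a careful person would: the job done as asked, in the order asked, and still so for the second after the job is handed in, while the arm keeps its last pose, push and grip.
It also fails if it takes over 67 s, if anything falls off the work surface, if the arm or the gripper's body presses on something with over 40 N, if the wrist force passes 120 N, or if a joint passes its speed limit or range.

## Working session

There is one attempt and no reset: what is moved stays moved. The work goes in short steps, Python scripts to look and compute and a tool call to move; the robot and the scene stay as the last step left them, time stands still between calls to the robot, and variables do not carry over. Pictures are saved under pics/ and viewed, at most 14 in all, crops included, and the job is handed in when it is done.

```bash
ls; mkdir -p pics
```

Run:
```python
from workcell import r
import cv2,json
s=r.state(); print(s)
for n in ["scene","side","wrist"]:
    im=r.grab_frame(n); cv2.imwrite(f"pics/{n}0.png",im[:,:,::-1]); print(n,r.camera_params(n))
```

```text
pics
workcell.py
{'t': 0.0, 'q': array([68.77165416, 17.86277947,  0.80183845, 86.69100095, -0.25276761,
       75.58453216, -1.5588833 ]), 'qd': array([ 0.09093725, -0.03274608,  0.08134726, -0.01006763,  0.07888199,
        0.06539704,  0.08744569]), 'joint_efforts': array([-1.42938788e-04, -3.79914916e+01,  1.45984953e-01, -2.30591619e+01,
        1.21749649e-02,  1.33572594e-02, -8.97399786e-06]), 'tool_pos': array([ 0.1773815 , -0.51984592,  0.23020538]), 'tool_rot': array([-1.79863548e+02,  5.00251072e-03,  1.88427669e+01]), 'force': array([-0.0237107 , -0.19498844,  0.11630244]), 'ft_torque': array([ 0.02033752, -0.00174585,  0.00358284]), 'grasp_force': 0.0, 'opening': 0.08524697995246563}
scene {'mtx': array([[574.40980444,   0.        , 315.76283523],
       [  0.        , 574.40980444, 230.32078332],
       [  0.        ,   0.        ,   1.        ]]), 'rvec': array([ 1.17563576,  2.47968671, -0.83254001]), 'tvec': array([ 0.40070772, -0.34485127,  1.72123978])}
side {'mtx': array([[458.19587959,   0.        , 321.25719954],
       [  0.        , 458.19587959, 237.16550243],
       [  0.        ,   0.        ,   1.        ]]), 'rvec': array([ 2.40924502, -0.61332187,  0.20910043]), 'tvec': array([-0.53251806,  0.26338605,  0.80531903])}
wrist {'mtx': array([[371.64829954,   0.        , 309.58034369],
       [  0.        , 371.64829954, 234.56037869],
       [  0.        ,   0.        ,   1.        ]]), 'tool_from_camera': array([[ 1.04770896e-03, -9.47449034e-01, -3.19905033e-01,
         8.35248510e-02],
       [ 9.99999443e-01,  9.51442385e-04,  4.57214451e-04,
         2.28973686e-04],
       [-1.28816182e-04, -3.19905334e-01,  9.47449503e-01,
        -1.43044547e-01],
       [ 0.00000000e+00,  0.00000000e+00,  0.00000000e+00,
         1.00000000e+00]])}
```

View pics/scene0.png

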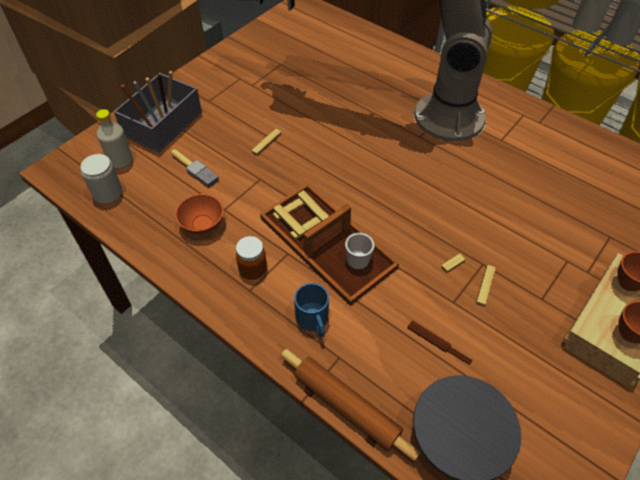

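View pics/side0.png

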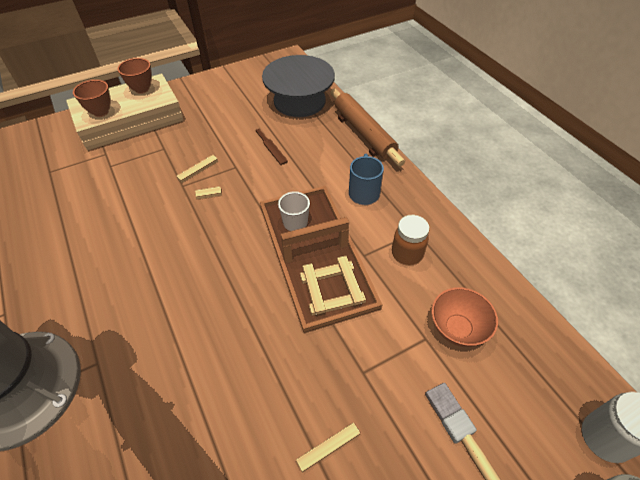

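The scene view shows two full-length sticks at about (267,141) and (486,285), and the offcut at (453,262). The pile is at (302,213) and the rail at (328,230). In the side view the sticks are at (328,447) and (198,167), the offcut is at (208,192), the pile at (333,285) and the rail at (315,236).

Create h.py:
```python
import numpy as np, cv2
from scipy.spatial.transform import Rotation as R
from workcell import r
def cam(n):
    p=r.camera_params(n); M=cv2.Rodrigues(p["rvec"])[0]; return p["mtx"],M,p["tvec"]
def ray(n,uv):
    K,M,t=cam(n); d=M.T@np.linalg.inv(K)@np.array([uv[0],uv[1],1.]); return -M.T@t,d/np.linalg.norm(d)
def plane(n,uv,z):
    o,d=ray(n,uv); return o+d*(z-o[2])/d[2]
def tri(a,ua,b,ub):
    o1,d1=ray(a,ua); o2,d2=ray(b,ub)
    A=np.stack([d1,-d2],1); s=np.linalg.lstsq(A,o2-o1,rcond=None)[0]
    p,q=o1+d1*s[0],o2+d2*s[1]; return (p+q)/2,np.linalg.norm(p-q)
def wray(uv,st):
    p=r.camera_params("wrist"); K=p["mtx"]; T=p["tool_from_camera"]
    v=np.array([(uv[0]-K[0,2])/K[0,0],(uv[1]-K[1,2])/K[1,1]]); th=np.linalg.norm(v)
    d=np.r_[v/th*np.sin(th),np.cos(th)] if th>0 else np.array([0,0,1.])
    W=R.from_euler('xyz',st["tool_rot"],degrees=True).as_matrix()
    return W@T[:3,3]+st["tool_pos"],W@T[:3,:3]@d
def wplane(uv,z,st):
    o,d=wray(uv,st); return o+d*(z-o[2])/d[2]
def pale(im,lo=(18,60,150),hi=(35,190,255)):
    return cv2.inRange(cv2.cvtColor(im,cv2.COLOR_RGB2HSV),lo,hi)
def blobs(m,amin=60):
    n,l,s,c=cv2.connectedComponentsWithStats(m)
    return [(s[i,4],s[i,:4],c[i],l==i) for i in range(1,n) if s[i,4]>=amin]
```

Run:
```python
from h import *
np.set_printoptions(precision=4,suppress=True)
for n in ["scene","side"]:
    im=cv2.imread(f"pics/{n}0.png")[:,:,::-1].copy()
    hsv=cv2.cvtColor(im,cv2.COLOR_RGB2HSV)
    for u,v in ([(267,141),(300,230),(230,130)] if n=="scene" else [(328,447),(340,265),(250,330)]): print(hsv[v,u])
    for a,b,c,l in blobs(pale(im)):
        ct=cv2.findContours(l.astype(np.uint8),0,2)[0][0]
        # top face at z=.012
        P=np.array([plane(n,p[0],.012)[:2] for p in ct],np.float32)
        (cx,cy),(w,h),ang=cv2.minAreaRect(P)
        print(n,a,b,c,"rect",round(cx,4),round(cy,4),round(w,4),round(h,4),round(ang,1))
S=cv2.imread("pics/scene0.png")[165:315,240:410]; cv2.imwrite("pics/sc.png",cv2.resize(S,None,fx=3.5,fy=3.5,interpolation=2))
S=cv2.imread("pics/side0.png")[175:340,250:395]; cv2.imwrite("pics/sd.png",cv2.resize(S,None,fx=3.5,fy=3.5,interpolation=2))
```

```text
[ 21 138 203]
[ 25 123 205]
[ 13 179 155]
scene 195 [252 129  29  24] [265.7744 140.2256] rect 0.4351 -0.3455 0.1087 0.0204 2.9
scene 120 [172 149  21  16] [181.55   156.7167] rect 0.6338 -0.4842 0.0803 0.0173 85.3
scene 258 [298 191  30  29] [313.031  205.0271] rect 0.5358 -0.0898 0.1105 0.0206 76.8
scene 500 [274 199  46  35] [294.952 216.732] rect 0.5859 -0.102 0.1115 0.0697 76.7
scene 177 [442 253  23  17] [453.0113 261.3559] rect 0.4584 0.2856 0.0208 0.058 74.0
scene 2437 [571 253  69 119] [603.2589 319.2638] rect 0.3174 0.6601 0.2715 0.1543 0.1
scene 334 [477 265  18  39] [485.9072 284.2874] rect 0.4636 0.3788 0.1093 0.0201 16.5
scene 141 [282 349  19  17] [291.3333 356.8511] rect 0.8943 0.1454 0.0465 0.0163 89.1
scene 127 [395 437  21  20] [404.063  445.6535] rect 0.8944 0.4418 0.018 0.0449 4.7
[ 25  97 227]
[ 17 117 214]
[ 12 135 197]
side 1813 [ 66  73 112  59] [125.1296 103.1429] rect 0.361 0.7393 0.1651 0.28 90.0
side 74 [389 148  14  14] [395.8784 154.6486] rect 0.9142 0.1756 0.0152 0.0514 1.1
side 231 [177 155  40  25] [196.5108 166.9437] rect 0.4586 0.3742 0.1082 0.0196 16.2
side 153 [195 187  26  10] [207.7059 191.0458] rect 0.4538 0.2819 0.0203 0.0585 74.7
side 482 [338 256  28  46] [350.8237 278.6369] rect 0.6266 -0.089 0.1129 0.0249 77.1
side 927 [301 263  51  49] [322.205  287.1316] rect 0.571 -0.0763 0.1136 0.0809 77.6
side 894 [297 423  63  48] [327.4295 446.4116] rect 0.4302 -0.3472 0.1098 0.0201 2.8
side 384 [464 434  35  46] [480.9089 457.8255] rect 0.6326 -0.4766 0.0735 0.0128 86.0
```

Run:
```python
import cv2,numpy as np
a=cv2.imread("pics/sc.png");b=cv2.imread("pics/sd.png")
a=cv2.resize(a,(400,int(a.shape[0]*400/a.shape[1])));b=cv2.resize(b,(400,int(b.shape[0]*400/b.shape[1])))
H=max(a.shape[0],b.shape[0]);o=np.zeros((H,800,3),np.uint8);o[:a.shape[0],:400]=a;o[:b.shape[0],400:]=b
print(a.shape,b.shape);cv2.imwrite("pics/both.png",o)
```

```text
(352, 400, 3) (455, 400, 3)
```

View pics/both.png

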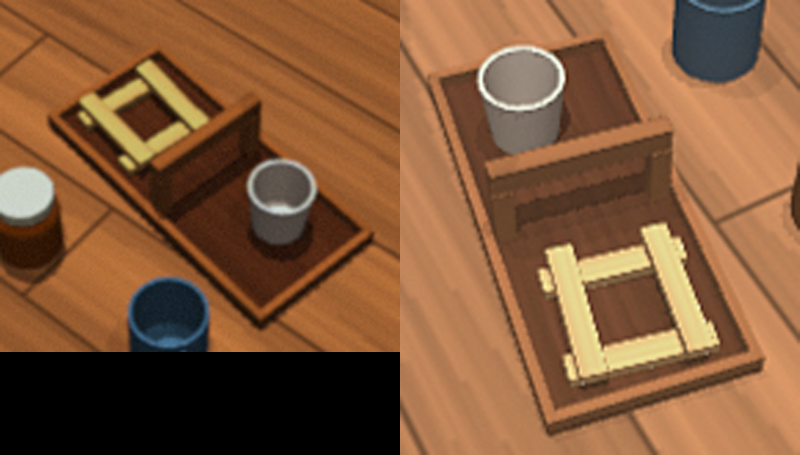

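The crop shows the second-layer sticks c and d lying along the tray's y on top of a and b. The beaker is beyond the rail, and the pile sits close to the rail. Next I move above stick_e and measure with the wrist camera.

Add to h.py:
```python
def go(x,y,z,yaw):
    s=r.state(); W=R.from_euler('xyz',s["tool_rot"],degrees=True)
    d=W.inv().apply(np.array([x,y,z])-s["tool_pos"]); T=R.from_euler('xyz',[180,0,yaw],degrees=True)
    print("at",s["t"],s["tool_pos"].round(4),s["tool_rot"].round(2),"-> d",d.round(4),"rv",np.degrees((W.inv()*T).as_rotvec()).round(2))
def wlook(name):
    s=r.state(); im=r.grab_frame("wrist"); cv2.imwrite(f"pics/{name}.png",im[:,:,::-1]); return s,im
def wrects(s,im,z,amin=300):
    out=[]
    for a,b,c,l in blobs(pale(im),amin):
        ct=cv2.findContours(l.astype(np.uint8),0,2)[0][0]
        P=np.array([wplane(p[0],z,s)[:2] for p in ct],np.float32)
        (cx,cy),(w,h),g=cv2.minAreaRect(P)
        if w<h: w,h,g=h,w,g-90
        out.append((cx,cy,w,h,(g+90)%180-90,c.round())); print(a,*np.round(out[-1][:5],4),out[-1][5])
    return out
```

```bash
python3 -c "
from h import *
go(.44,-.346,.15,2.9)"
```

```text
at 0.15 [ 0.1774 -0.52    0.2305] [-179.9     0.     18.84] -> d [ 0.3047 -0.0798  0.0806] rv [-0.1   0.02 15.94]
```

>>> creep_tool(increments=[[[0.305,-0.08,0.08,0,0,15.94,0.085],[0.305,-0.08,0.08,0,0,15.94,0.085],[0.305,-0.08,0.08,0,0,15.94,0.085],[0.305,-0.08,0.08,0,0,15.94,0.085],[0.305,-0.08,0.08,0,0,15.94,0.085],[0.305,-0.08,0.08,0,0,15.94,0.085],[0.305,-0.08,0.08,0,0,15.94,0.085],[0.305,-0.08,0.08,0,0,15.94,0.085],[0.305,-0.08,0.08,0,0,15.94,0.085],[0.305,-0.08,0.08,0,0,15.94,0.085],[0.305,-0.08,0.08,0,0,15.94,0.085],[0.305,-0.08,0.08,0,0,15.94,0.085]]])

```text
t: 1.15
tool_pos: [0.439, -0.348, 0.1513]
tool_rot: [179.9, 0.1, 2.7]
force: [-0.5, -0.8, 0.0]
opening: 0.085
grasp_force: 0.0
```

Run:
```python
from h import *
s,im=wlook("w1"); print(s["tool_pos"],s["tool_rot"],s["qd"].max()); wrects(s,im,.012)
```

```text
[ 0.43897268 -0.3479654   0.15133322] [1.79941393e+02 6.16615690e-02 2.73798594e+00] 0.6543493321014167
2260 0.6117 -0.092 0.1043 0.0848 -84.5178 [31. 23.]
708 0.628 -0.4942 0.0624 0.0172 -75.6041 [506.   7.]
2458 0.5698 -0.0883 0.0857 0.0824 -14.4127 [41. 85.]
2160 0.4184 -0.347 0.0807 0.0195 2.1063 [307. 243.]
```

View pics/w1.png

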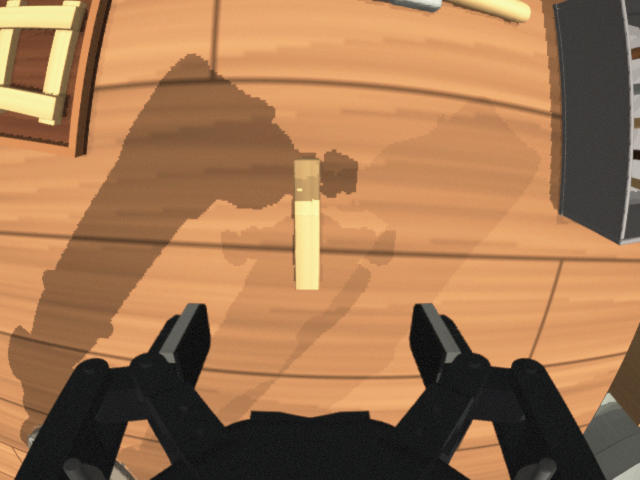

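The stick lies upright in the view, from (307,158) to (307,290). Its upper third is in shadow, so the mask has to accept darker wood.

```bash
sed -i 's/lo=(18,60,150)/lo=(18,60,70)/' h.py
```

Run:
```python
from h import *
im=cv2.imread("pics/w1.png")[:,:,::-1].copy(); s=r.state()
o=wrects(s,im,.012); e=[k for k in o if k[2]<.13 and abs(k[0]-.43)<.05][0]
# two-view height: scene & side centroids vs each other
print(tri("scene",(265.77,140.23),"side",(327.43,446.4)), tri("scene",(485.9,284.3),"side",(196.5,166.9)))
go(e[0],e[1],.06,e[4])
```

```text
5086 0.585 -0.0814 0.1156 0.113 76.7996 [37. 56.]
709 0.628 -0.4948 0.0625 0.0172 -75.6343 [506.   7.]
2160 0.4183 -0.3473 0.0807 0.0195 2.0728 [307. 243.]
(array([ 0.43066852, -0.34797641,  0.00669242]), np.float64(0.004258903179583143)) (array([0.45972347, 0.3791877 , 0.00573126]), np.float64(0.003050579623996158))
at 1.2 [ 0.4389 -0.3482  0.1515] [1.7993e+02 3.0000e-02 2.7000e+00] -> d [-0.0205 -0.002   0.0916] rv [0.07 0.03 0.63]
```

Run:
```python
from h import *
im=cv2.imread("pics/w1.png")[:,:,::-1].copy(); h=cv2.cvtColor(im,cv2.COLOR_RGB2HSV)
print(h[160:230:10,307],h[160:200:10,270], h[215:255:10,307], h[230,340])
```

```text
[[ 17 122 207]
 [ 18 120 226]
 [ 17 124 202]
 [ 17 121 200]
 [ 18 117 210]
 [ 28  77 251]
 [ 25  86 252]] [[ 13 139 150]
 [ 13 136 131]
 [ 14 137 145]
 [ 13 137 153]] [[ 25  91 251]
 [ 25  87 251]
 [ 25  89 251]
 [ 25  86 251]] [ 13 139 218]
```

```bash
sed -i 's/lo=(18,60,70),hi=(35,190,255)/lo=(16,50,170),hi=(35,132,255)/' h.py
```

Run:
```python
from h import *
im=cv2.imread("pics/w1.png")[:,:,::-1].copy(); s=r.state()
o=wrects(s,im,.012); e=min(o,key=lambda k:abs(k[0]-.43)+abs(k[1]+.347))
go(e[0],e[1],.06,e[4])
```

```text
1825 0.6279 -0.0879 0.1084 0.0277 77.5401 [38. 15.]
874 0.6263 -0.4912 0.0708 0.0191 -75.8487 [503.   7.]
467 0.5932 -0.0451 0.0548 0.0203 -11.0728 [ 4. 51.]
1115 0.5753 -0.1207 0.059 0.0212 -13.0656 [57. 62.]
1363 0.5407 -0.081 0.0822 0.0257 75.3649 [ 28. 104.]
3214 0.4324 -0.3463 0.109 0.0201 3.1963 [307. 224.]
at 1.2 [ 0.4389 -0.3482  0.1515] [1.7993e+02 3.0000e-02 2.7000e+00] -> d [-0.0064 -0.0024  0.0915] rv [ 0.07  0.03 -0.49]
```

>>> creep_tool(increments=[[[-0.0065,-0.0024,0.085,0,0,-0.4,0.06],[-0.0065,-0.0024,0.085,0,0,-0.4,0.06],[-0.0065,-0.0024,0.085,0,0,-0.4,0.06],[-0.0065,-0.0024,0.085,0,0,-0.4,0.06],[-0.0065,-0.0024,0.085,0,0,-0.4,0.06],[-0.0065,-0.0024,0.085,0,0,-0.4,0.06]]])

```text
t: 1.7
tool_pos: [0.4358, -0.3462, 0.0693]
tool_rot: [179.8, -0.3, 3.3]
force: [0.9, -0.3, 1.2]
opening: 0.0598
grasp_force: 0.0
```

Run:
```python
from h import *
s,im=wlook("w2"); e=min(wrects(s,im,.012),key=lambda k:abs(k[0]-.43)+abs(k[1]+.347))
go(e[0],e[1],.004,e[4])
```

```text
1156 0.5735 -0.3077 0.0668 0.0113 89.875 [243.  13.]
1199 0.5733 -0.2212 0.0894 0.0103 -87.2327 [119.  24.]
302 0.5523 -0.4638 0.0535 0.0044 -89.2159 [517.  84.]
2309 0.4682 -0.3445 0.0393 0.0196 3.9498 [309. 205.]
2843 0.4104 -0.3472 0.0657 0.0201 2.3328 [309. 299.]
at 1.75 [ 0.4358 -0.3461  0.0693] [179.77  -0.26   3.27] -> d [-0.0257 -0.0006  0.0651] rv [ 0.22 -0.26  0.94]
```

>>> creep_tool(increments=[[[-0.003,0,0.03,0,0,0,0.06],[-0.003,0,0.06,0,0,0,0.06],[-0.003,0,0.065,0,0,0,0.06],[-0.003,0,0.065,0,0,0,0.06],[-0.003,0,0.065,0,0,0,0.06],[-0.003,0,0.065,0,0,0,0.06]]])

```text
t: 2.25
tool_pos: [0.4328, -0.3457, 0.0036]
tool_rot: [179.8, -0.2, 3.3]
force: [0.5, 0.2, -1.4]
opening: 0.0597
grasp_force: 0.0
```

```bash
python3 -c "
from h import *
for i in range(1): go(.4326,-.3463,.004,3)"
```

```text
at 2.25 [ 0.4328 -0.3457  0.0036] [179.83  -0.21   3.31] -> d [-0.0002  0.0006 -0.0004] rv [ 0.17 -0.21  0.31]
```

Closing on the stick, then lifting.

>>> creep_tool(increments=[[[0,0,0,0,0,0,0.0],[0,0,0,0,0,0,0.0],[0,0,0,0,0,0,0.0],[0,0,0,0,0,0,0.0],[0,0,0,0,0,0,0.0],[0,0,0,0,0,0,0.0],[0,0,0,0,0,0,0.0],[0,0,0,0,0,0,0.0]]], grip_n=25)

```text
t: 2.92
tool_pos: [0.4315, -0.3449, 0.0023]
tool_rot: [179.9, -0.1, 3.3]
force: [0.1, 0.5, 5.9]
opening: 0.0196
grasp_force: 25.1
```

>>> creep_tool(increments=[[[0,0,-0.03,0,0,0,0.0],[0,0,-0.07,0,0,0,0.0],[0,0,-0.11,0,0,0,0.0],[0,0,-0.15,0,0,0,0.0],[0,0,-0.19,0,0,0,0.0],[0,0,-0.19,0,0,0,0.0],[0,0,-0.19,0,0,0,0.0]]])

```text
t: 3.5
tool_pos: [0.4324, -0.3456, 0.1942]
tool_rot: [179.7, -0.3, 3.3]
force: [0.0, -0.1, -1.0]
opening: 0.0195
grasp_force: 24.6
```

```bash
python3 -c "
from h import *
# hover so the wrist camera sees the pile
go(.53,-.12,.20,-13.2)"
```

```text
at 3.5 [ 0.4324 -0.3456  0.1942] [179.75  -0.28   3.3 ] -> d [ 0.1104 -0.2195 -0.0062] rv [ 0.21 -0.32 16.5 ]
```

```bash
python3 -c "
from h import *
go(.478,-.057,.20,-13.2)"
```

```text
at 3.5 [ 0.4324 -0.3456  0.1942] [179.75  -0.28   3.3 ] -> d [ 0.0622 -0.2854 -0.0067] rv [ 0.21 -0.32 16.5 ]
```

>>> creep_tool(increments=[[[0.062,-0.285,-0.006,0.2,-0.3,16.5,0],[0.062,-0.285,-0.006,0.2,-0.3,16.5,0],[0.062,-0.285,-0.006,0.2,-0.3,16.5,0],[0.062,-0.285,-0.006,0.2,-0.3,16.5,0],[0.062,-0.285,-0.006,0.2,-0.3,16.5,0],[0.062,-0.285,-0.006,0.2,-0.3,16.5,0],[0.062,-0.285,-0.006,0.2,-0.3,16.5,0],[0.062,-0.285,-0.006,0.2,-0.3,16.5,0],[0.062,-0.285,-0.006,0.2,-0.3,16.5,0],[0.062,-0.285,-0.006,0.2,-0.3,16.5,0],[0.062,-0.285,-0.006,0.2,-0.3,16.5,0]]])

```text
t: 4.42
tool_pos: [0.4753, -0.0585, 0.1961]
tool_rot: [-179.9, 0.5, -13.4]
force: [-0.4, -0.3, -1.1]
opening: 0.019
grasp_force: 24.7
```

Run:
```python
from h import *
s,im=wlook("w3"); print(s["tool_pos"],s["tool_rot"]); wrects(s,im,.032,200)
```

```text
[ 0.4753092  -0.0585353   0.19606931] [-179.93885061    0.4635244   -13.37802529]
286 0.6275 -0.4478 0.0457 0.0164 -85.3742 [629.   6.]
3428 0.6222 -0.0981 0.1102 0.0261 78.008 [315.  33.]
6576 0.57 -0.0867 0.1095 0.0801 76.168 [317. 104.]
4155 0.4561 -0.0536 0.0776 0.0456 -13.3192 [310. 228.]
534 0.4622 0.2634 0.0572 0.0209 -15.1644 [ 40. 288.]
314 0.4429 0.3432 0.0531 0.0211 16.1359 [ 10. 312.]
3057 0.3004 -0.0168 0.1133 0.046 -13.4406 [311. 374.]
```

View pics/w3.png

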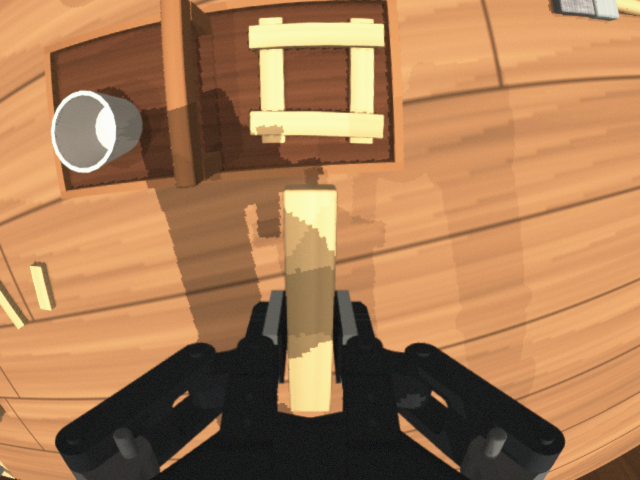

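In the wrist view, bottom sticks b and a are at columns 272 and 362, with ends at rows 18 and 143. Sticks d and c are at rows 35 and 124, the rail is at column 182, the beaker at (95,130), and the held stick is centred at column 311.

Create pile.py:
```python
from h import *
def run(s,im,wins):
    m=pale(im); res={}
    cam=wray((309.58,234.56),s)[0]
    for k,(c0,c1,r0,r1,z) in wins.items():
        q=np.zeros_like(m); q[r0:r1,c0:c1]=m[r0:r1,c0:c1]
        q=cv2.morphologyEx(q,cv2.MORPH_OPEN,np.ones((3,3),np.uint8))
        ct=max(cv2.findContours(q,0,2)[0],key=cv2.contourArea)
        P=np.array([wplane(p[0],z,s)[:2] for p in ct],np.float32)
        (cx,cy),(w,h),g=cv2.minAreaRect(P)
        res[k]=(cx,cy); print(k,np.round([cx,cy,w,h,g],4))
    return res
```

Run:
```python
from pile import *
im=cv2.imread("pics/w3.png")[:,:,::-1].copy(); s=r.state(); print(s["tool_pos"],s["tool_rot"])
run(s,im,dict(a=(335,395,55,105,.02),b=(250,300,52,105,.02),d=(240,395,19,50,.032),c=(240,395,108,140,.032),
 hole=(0,1,0,1,.02)) if 0 else dict(a=(335,395,52,106,.02),b=(250,300,52,106,.02),d=(240,395,20,51,.032),c=(240,395,108,138,.032)))
m=pale(im)
for c in (255,320,272,362,380): 
    v=np.flatnonzero(m[:160,c]); g=np.split(v,np.flatnonzero(np.diff(v)>1)+1); print("col",c,[(int(x[0]),int(x[-1])) for x in g if len(x)>2])
for rr in (35,70,80,95,125):
    v=np.flatnonzero(m[rr,200:400])+200; g=np.split(v,np.flatnonzero(np.diff(v)>1)+1); print("row",rr,[(int(x[0]),int(x[-1])) for x in g if len(x)>2])
hs=cv2.cvtColor(im,cv2.COLOR_RGB2HSV); print(hs[70,256:290:2].tolist()); print(hs[70,345:380:2].tolist())
```

```text
[ 0.47547334 -0.05878296  0.19631066] [-179.92370672    0.43464469  -13.42892688]
a [ 5.75800e-01 -1.27000e-01  1.97000e-02  4.68000e-02  7.71407e+01]
b [ 5.9290e-01 -5.3200e-02  2.0400e-02  4.7000e-02  7.7691e+01]
d [ 6.20800e-01 -9.82000e-02  1.10300e-01  2.38000e-02  7.70066e+01]
c [ 5.47500e-01 -8.13000e-02  1.09600e-01  2.46000e-02  7.68912e+01]
col 255 [(25, 47), (111, 134)]
col 320 [(22, 45), (111, 135)]
col 272 [(17, 46), (49, 142)]
col 362 [(18, 45), (48, 143)]
col 380 [(23, 46), (114, 137)]
row 35 [(248, 383)]
row 70 [(260, 282), (351, 373)]
row 80 [(260, 283), (350, 373)]
row 95 [(260, 283), (351, 373)]
row 125 [(250, 383)]
[[11, 155, 127], [10, 150, 124], [21, 112, 235], [26, 87, 251], [27, 81, 252], [28, 77, 252], [28, 71, 252], [29, 67, 252], [29, 65, 252], [28, 70, 252], [28, 73, 252], [29, 66, 252], [29, 67, 252], [27, 86, 247], [13, 140, 122], [10, 155, 123], [10, 154, 131]]
[[10, 149, 137], [11, 160, 89], [16, 135, 104], [22, 107, 242], [26, 82, 251], [27, 79, 252], [28, 75, 252], [28, 72, 252], [29, 65, 252], [29, 64, 252], [29, 70, 252], [28, 71, 252], [29, 68, 252], [30, 66, 252], [26, 94, 235], [10, 153, 137], [11, 153, 142], [10, 152, 143]]
```

Run:
```python
from h import *
s=r.state()
for n,c in (("b",272),("a",362)):
    p=[wplane((c,v),.02,s) for v in (17-.5+(c==362),142.5+(c==362))]
    print(n,(p[0]+p[1])/2,np.linalg.norm(p[0]-p[1]),np.degrees(np.arctan2(*(p[0]-p[1])[1::-1])))
for n,rows in (("d",(21.5,45.5)),("c",(110.5,135.5))):
    p=[wplane((320,v),.032,s) for v in rows]; print(n,(p[0]+p[1])/2,np.linalg.norm(p[0]-p[1]))
# held stick: top z ~ tool z+.0085
z=s["tool_pos"][2]-.004+.0125
for u in ((310,187),(310,410)): print(wplane(u,z,s))
# rail top edges at z=.09
for u in ((164,90),(188,90),(162,5),(176,187),(193,187)): print(u,wplane(u,.09,s))
# rail centre, two fixed views (top-edge ends), pixel of crop*400/.. back to full
f=lambda p:(240+p[0]*170/400,165+p[1]*170/400); g=lambda p:(250+(p[0]-400)*145/400,175+p[1]*145/400)
```

```text
b [ 0.59256106 -0.05334598  0.02      ] 0.11028595897611433 -13.68160785057334
a [ 0.57444916 -0.12751513  0.02      ] 0.11055714549949235 -12.92115041730065
d [ 0.61895789 -0.1009487   0.032     ] 0.02070190855701863
c [ 0.54605994 -0.0837356   0.032     ] 0.020667573212426592
[ 0.5306524  -0.07171839  0.20481066]
[ 0.4222035  -0.04600101  0.20481066]
(164, 90) [0.59947823 0.01505906 0.09      ]
(188, 90) [ 0.59379362 -0.00187009  0.09      ]
(162, 5) [0.66060991 0.00231988 0.09      ]
(176, 187) [0.53090231 0.02625386 0.09      ]
(193, 187) [0.52754464 0.0137224  0.09      ]
```

```bash
python3 -c "
from h import *
go(.5735,-.1271,.055,-13.2)"
```

```text
at 4.4667 [ 0.4755 -0.0588  0.1963] [-179.92    0.43  -13.43] -> d [0.1123 0.0439 0.1404] rv [-0.08  0.43 -0.23]
```

>>> creep_tool(increments=[[[0.037,0.0146,0,0,0.4,-0.2,0],[0.075,0.029,0.005,0,0.4,-0.2,0],[0.112,0.044,0.03,0,0.4,-0.2,0],[0.112,0.044,0.07,0,0.4,-0.2,0],[0.112,0.044,0.10,0,0.4,-0.2,0],[0.112,0.044,0.13,0,0.4,-0.2,0],[0.112,0.044,0.14,0,0.4,-0.2,0],[0.112,0.044,0.14,0,0.4,-0.2,0],[0.112,0.044,0.14,0,0.4,-0.2,0]]])

```text
t: 5.22
tool_pos: [0.5747, -0.1254, 0.057]
tool_rot: [-179.9, -0.1, -13.1]
force: [-1.1, -1.1, 0.6]
opening: 0.0193
grasp_force: 24.7
```

```bash
python3 -c "
from h import *
s,im=wlook('w4'); go(.5735,-.1271,.036,-13.2)"
```

```text
at 5.2667 [ 0.576  -0.1252  0.0584] [-179.86   -0.27  -13.06] -> d [-0.0022  0.0024  0.0224] rv [-0.14 -0.27  0.14]
```

View pics/w4.png

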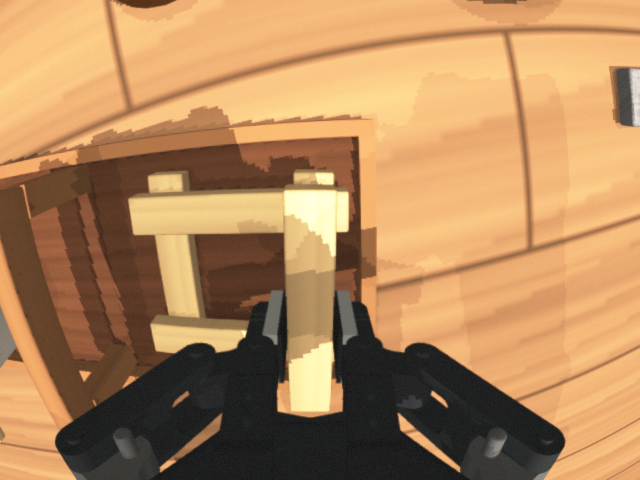

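The view shows the held stick over stick a. The far end of a peeks out at (314,172), and d spans columns 131 to 349 at rows 190 to 234. I check this against the plan.

Run:
```python
from h import *
s=r.state(); t=np.array([np.cos(np.radians(-13.2)),np.sin(np.radians(-13.2))])
p=wplane((314,171),.02,s); print("a far end",p,"-> centre",p[:2]-.055*t)
q=[wplane(u,.032,s)for u in((131,213),(349,211))]; print("d",(q[0]+q[1])/2,np.linalg.norm(q[0]-q[1]))
q=[wplane((180,171),.02,s)]; print("b far",q[0][:2]-.055*t)
go(.5735,-.1271,.036,-13.2)
```

```text
a far end [ 0.6295811  -0.13939747  0.02      ] -> centre [ 0.57603426 -0.12683817]
d [ 0.62139916 -0.09787986  0.032     ] 0.11028620255096287
b far [ 0.59276637 -0.0602542 ]
at 5.2667 [ 0.576  -0.1252  0.0584] [-179.86   -0.27  -13.06] -> d [-0.0022  0.0024  0.0224] rv [-0.14 -0.27  0.14]
```

>>> creep_tool(increments=[[[-0.001,0.001,0.005,0,0,0,0],[-0.0015,0.002,0.01,0,0,0,0],[-0.0015,0.002,0.015,0,0,0,0],[-0.0015,0.002,0.019,0,0,0,0],[-0.0015,0.002,0.019,0,0,0,0],[-0.0015,0.002,0.019,0,0,0,0]]])

```text
t: 5.77
tool_pos: [0.5724, -0.1256, 0.0372]
tool_rot: [-179.8, -0.0, -13.0]
force: [-0.4, -0.5, -0.5]
opening: 0.0192
grasp_force: 24.7
```

```bash
python3 -c "
from h import *
go(.5742,-.1270,.035,-13.2);go(.5742,-.1270,.035,-13.2)"
```

```text
at 5.7667 [ 0.5724 -0.1256  0.0372] [-1.7985e+02 -3.0000e-02 -1.2990e+01] -> d [0.002  0.001  0.0022] rv [-0.15 -0.03  0.21]
at 5.7667 [ 0.5724 -0.1256  0.0372] [-1.7985e+02 -3.0000e-02 -1.2990e+01] -> d [0.002  0.001  0.0022] rv [-0.15 -0.03  0.21]
```

>>> creep_tool(increments=[[[0.001,0.0005,0.001,0,0,0.2,0],[0.0015,0.001,0.002,0,0,0.2,0],[0.0015,0.001,0.003,0,0,0.2,0],[0.0015,0.001,0.003,0,0,0.2,0],[0.0015,0.001,0.003,0,0,0.2,0]]])

```text
t: 6.18
tool_pos: [0.5739, -0.1271, 0.0345]
tool_rot: [-179.8, -0.1, -13.2]
force: [0.3, -0.1, 0.3]
opening: 0.0189
grasp_force: 24.7
```

>>> creep_tool(increments=[[[0,0,0.0008,0,0,0,0],[0,0,0.0015,0,0,0,0],[0,0,0.0015,0,0,0,0],[0,0,0.0015,0,0,0,0]]])

```text
t: 6.52
tool_pos: [0.5741, -0.1271, 0.0342]
tool_rot: [-179.9, -0.1, -13.2]
force: [-2.3, 0.6, 5.3]
opening: 0.0193
grasp_force: 25.4
```

Contact is felt at 5 N. I release with a small opening and go straight up.

>>> creep_tool(increments=[[[0,0,-0.001,0,0,0,0.034],[0,0,-0.001,0,0,0,0.034],[0,0,-0.001,0,0,0,0.034],[0,0,-0.001,0,0,0,0.034],[0,0,-0.005,0,0,0,0.034],[0,0,-0.02,0,0,0,0.034],[0,0,-0.05,0,0,0,0.034],[0,0,-0.09,0,0,0,0.034],[0,0,-0.13,0,0,0,0.034],[0,0,-0.16,0,0,0,0.034],[0,0,-0.16,0,0,0,0.034]]])

```text
t: 7.43
tool_pos: [0.5786, -0.1281, 0.2017]
tool_rot: [-179.8, -1.0, -13.2]
force: [0.9, -0.2, 0.7]
opening: 0.0337
grasp_force: 0.0
```

```bash
python3 -c "
from h import *
go(.455,.375,.15,16.4)"
```

```text
at 7.4333 [ 0.5786 -0.1281  0.2017] [-179.81   -0.99  -13.2 ] -> d [-0.2361 -0.4614  0.0491] rv [  0.07  -1.02 -29.6 ]
```

>>> creep_tool(increments=[[[-0.236,-0.461,0.049,0,0,-29.6,0.06],[-0.236,-0.461,0.049,0,0,-29.6,0.06],[-0.236,-0.461,0.049,0,0,-29.6,0.06],[-0.236,-0.461,0.049,0,0,-29.6,0.06],[-0.236,-0.461,0.049,0,0,-29.6,0.06],[-0.236,-0.461,0.049,0,0,-29.6,0.06],[-0.236,-0.461,0.049,0,0,-29.6,0.06],[-0.236,-0.461,0.049,0,0,-29.6,0.06],[-0.236,-0.461,0.049,0,0,-29.6,0.06],[-0.236,-0.461,0.049,0,0,-29.6,0.06],[-0.236,-0.461,0.049,0,0,-29.6,0.06],[-0.236,-0.461,0.049,0,0,-29.6,0.06],[-0.236,-0.461,0.049,0,0,-29.6,0.06],[-0.236,-0.461,0.049,0,0,-29.6,0.06],[-0.236,-0.461,0.049,0,0,-29.6,0.06],[-0.236,-0.461,0.049,0,0,-29.6,0.06],[-0.236,-0.461,0.049,0,0,-29.6,0.06]]])

```text
t: 8.85
tool_pos: [0.4507, 0.3732, 0.1448]
tool_rot: [180.0, -0.2, 16.2]
force: [0.3, -0.6, -0.3]
opening: 0.0598
grasp_force: 0.0
```

Run:
```python
from h import *
s,im=wlook("w5"); print(s["tool_pos"],s["tool_rot"]); wrects(s,im,.012)
```

```text
[0.45067999 0.37317866 0.14483279] [ 1.79992527e+02 -1.56637731e-01  1.62135410e+01]
957 0.6033 0.3915 0.1485 0.0105 -89.4809 [346.  27.]
934 0.5786 0.2653 0.138 0.0114 89.1024 [478. 108.]
8654 0.3177 0.6638 0.3278 0.0753 0.0701 [ 20. 235.]
844 0.3465 0.6 0.2827 0.0099 -0.2526 [ 59. 238.]
3028 0.4625 0.3787 0.1086 0.0199 16.2846 [307. 199.]
1647 0.4566 0.2856 0.06 0.0209 -15.6339 [415. 245.]
407 0.2661 0.3454 0.1124 0.0085 -89.5519 [284. 400.]
```

```bash
python3 -c "
from h import *
go(.4625,.3787,.004,16.3)"
```

```text
at 8.9 [0.4507 0.3732 0.1449] [-1.7999e+02 -1.6000e-01  1.6200e+01] -> d [ 0.0125 -0.002   0.141 ] rv [-0.01 -0.16 -0.1 ]
```

>>> creep_tool(increments=[[[0.0125,-0.002,0.035,0,0,0,0.05],[0.0125,-0.002,0.07,0,0,0,0.05],[0.0125,-0.002,0.1,0,0,0,0.05],[0.0125,-0.002,0.12,0,0,0,0.05],[0.0125,-0.002,0.125,0,0,0,0.05],[0.0125,-0.002,0.125,0,0,0,0.05],[0.0125,-0.002,0.125,0,0,0,0.05]]])

```text
t: 9.48
tool_pos: [0.4621, 0.3811, 0.0212]
tool_rot: [-179.9, -0.2, 16.3]
force: [-0.1, -0.4, 1.4]
opening: 0.05
grasp_force: 0.0
```

Run:
```python
from h import *
s,im=wlook("w6"); wrects(s,im,.012,1000)
go(.4625,.3787,.004,16.3)
```

```text
29811 0.5902 0.3583 0.3094 0.06 85.38 [475.  75.]
2816 0.5549 0.5192 0.1177 0.0091 89.9528 [99. 42.]
4853 0.5549 0.3562 0.1324 0.0086 -89.9197 [408. 116.]
7964 0.4616 0.3788 0.1102 0.0198 16.215 [315. 282.]
1407 0.4647 0.4907 0.0613 0.0146 -89.3596 [105. 235.]Traceback (most recent call last):
  File "<stdin>", line 2, in <module>
  File "h.py", line 37, in wrects
    P=np.array([wplane(p[0],z,s)[:2] for p in ct],np.float32)
                ~~~~~~^^^^^^^^^^
  File "h.py", line 21, in wplane
    o,d=wray(uv,st); return o+d*(z-o[2])/d[2]
        ~~~~^^^^^^^
  File "h.py", line 15, in wray
    p=r.camera_params("wrist"); K=p["mtx"]; T=p["tool_from_camera"]
ValueError: time passes only in moves, steps and waits
```

>>> creep_tool(increments=[[[-0.001,0.0022,0.008,0,0,0,0.05],[-0.001,0.0022,0.0172,0,0,0,0.05],[-0.001,0.0022,0.0172,0,0,0,0.05],[-0.001,0.0022,0.0172,0,0,0,0.05],[-0.001,0.0022,0.0172,0,0,0,0.05],[-0.001,0.0022,0.0172,0,0,0,0.05]]])

```text
t: 10.03
tool_pos: [0.4607, 0.3791, 0.0031]
tool_rot: [-179.9, -0.2, 16.4]
force: [0.1, 0.1, 1.3]
opening: 0.0502
grasp_force: 0.0
```

>>> creep_tool(increments=[[[0,0,0,0,0,0,0.0],[0,0,0,0,0,0,0.0],[0,0,0,0,0,0,0.0],[0,0,0,0,0,0,0.0],[0,0,0,0,0,0,0.0],[0,0,0,0,0,0,0.0],[0,0,0,0,0,0,0.0]]], grip_n=25)

```text
t: 10.62
tool_pos: [0.4608, 0.3791, 0.0031]
tool_rot: [-179.9, -0.2, 16.4]
force: [-0.2, 0.4, 2.8]
opening: 0.019
grasp_force: 25.5
```

>>> creep_tool(increments=[[[0,0,-0.03,0,0,0,0.0],[0,0,-0.07,0,0,0,0.0],[0,0,-0.11,0,0,0,0.0],[0,0,-0.15,0,0,0,0.0],[0,0,-0.19,0,0,0,0.0],[0,0,-0.19,0,0,0,0.0],[0,0,-0.19,0,0,0,0.0]]])

```text
t: 11.2
tool_pos: [0.4615, 0.3798, 0.196]
tool_rot: [-179.8, -0.5, 16.4]
force: [0.1, -0.4, -1.4]
opening: 0.0193
grasp_force: 25.2
```

```bash
sed -i 's/^def wray/P0=r.camera_params("wrist")\ndef wray/; s/p=r.camera_params("wrist"); K=p/p=P0; K=p/' h.py
python3 -c "
from h import *
go(.478,-.057,.20,-13.2)"
```

```text
at 11.2 [0.4615 0.3798 0.196 ] [-179.76   -0.49   16.4 ] -> d [-0.1074  0.4236 -0.0067] rv [-0.36 -0.42 29.6 ]
```

>>> creep_tool(increments=[[[-0.107,0.424,-0.006,0,-0.3,29.6,0],[-0.107,0.424,-0.006,0,-0.3,29.6,0],[-0.107,0.424,-0.006,0,-0.3,29.6,0],[-0.107,0.424,-0.006,0,-0.3,29.6,0],[-0.107,0.424,-0.006,0,-0.3,29.6,0],[-0.107,0.424,-0.006,0,-0.3,29.6,0],[-0.107,0.424,-0.006,0,-0.3,29.6,0],[-0.107,0.424,-0.006,0,-0.3,29.6,0],[-0.107,0.424,-0.006,0,-0.3,29.6,0],[-0.107,0.424,-0.006,0,-0.3,29.6,0],[-0.107,0.424,-0.006,0,-0.3,29.6,0],[-0.107,0.424,-0.006,0,-0.3,29.6,0],[-0.107,0.424,-0.006,0,-0.3,29.6,0],[-0.107,0.424,-0.006,0,-0.3,29.6,0],[-0.107,0.424,-0.006,0,-0.3,29.6,0]]])

```text
t: 12.45
tool_pos: [0.4768, -0.0565, 0.1969]
tool_rot: [-179.9, 0.3, -13.0]
force: [-0.4, 0.4, 0.1]
opening: 0.019
grasp_force: 25.2
```

Run:
```python
from h import *
s,im=wlook("w7"); print(s["tool_pos"],s["tool_rot"])
```

```text
[ 0.47679308 -0.05648191  0.19691187] [-179.87899775    0.33381489  -13.00059145]
```

View pics/w7.png

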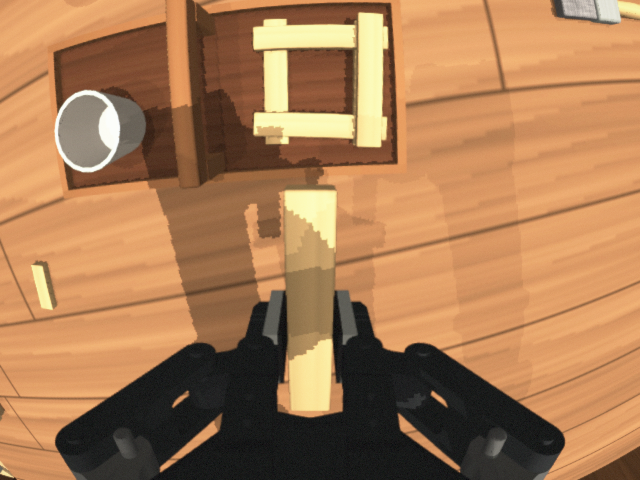

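Stick e lies on a, at columns 357 to 387 and rows 13 to 147. Stick b is at column 276 and rows 18 to 144, the rail is at column 186, and the held stick is centred.

Run:
```python
from pile import *
im=cv2.imread("pics/w7.png")[:,:,::-1].copy(); s=r.state(); print(s["tool_pos"],s["tool_rot"])
run(s,im,dict(b=(258,300,54,106,.02),e=(359,395,5,160,.044)))
m=pale(im)
for c in (268,275,282,320,370): 
    v=np.flatnonzero(m[:160,c]); g=np.split(v,np.flatnonzero(np.diff(v)>1)+1); print("col",c,[(int(x[0]),int(x[-1])) for x in g if len(x)>2])
for rr in (60,75,95):
    v=np.flatnonzero(m[rr,200:400])+200; g=np.split(v,np.flatnonzero(np.diff(v)>1)+1); print("row",rr,[(int(x[0]),int(x[-1])) for x in g if len(x)>2])
p=[wplane((275.5,v),.02,s) for v in (18.5,144)]; print("b",(p[0]+p[1])/2,np.linalg.norm(p[0]-p[1]))
z=s["tool_pos"][2]+.0085; q=[wplane(u,z,s) for u in ((311,187),(310,410))]; print("held",(q[0]+q[1])/2,q)
go(.592,-.0535,.055,-13.2)
```

```text
[ 0.47699502 -0.0565431   0.19715956] [-179.88901425    0.29870566  -12.98624201]
b [ 5.93200e-01 -5.31000e-02  1.96000e-02  4.48000e-02  7.67084e+01]
e [ 5.74800e-01 -1.29700e-01  2.22000e-02  1.10000e-01  7.74571e+01]
col 268 [(19, 48), (51, 143)]
col 275 [(19, 48), (50, 143)]
col 282 [(19, 47), (50, 143)]
col 320 [(24, 47), (113, 137)]
col 370 [(13, 146)]
row 60 [(264, 287), (358, 382)]
row 75 [(264, 287), (358, 382)]
row 95 [(264, 287), (358, 382)]
b [ 0.59233792 -0.05265696  0.02      ] 0.11009507263758858
held [ 0.47794442 -0.05681323  0.20565956] [array([ 0.53214528, -0.06941341,  0.20565956]), array([ 0.42374357, -0.04421306,  0.20565956])]
at 12.5 [ 0.477  -0.0565  0.1972] [-179.89    0.3   -12.99] -> d [ 0.1121 -0.0285  0.1416] rv [-0.11  0.3   0.21]
```

>>> creep_tool(increments=[[[0.037,-0.01,0,0,0.2,0.2,0],[0.075,-0.02,0,0,0.2,0.2,0],[0.1115,-0.029,0.02,0,0.2,0.2,0],[0.1115,-0.029,0.06,0,0.2,0.2,0],[0.1115,-0.029,0.10,0,0.2,0.2,0],[0.1115,-0.029,0.125,0,0.2,0.2,0],[0.1115,-0.029,0.14,0,0.2,0.2,0],[0.1115,-0.029,0.14,0,0.2,0.2,0],[0.1115,-0.029,0.14,0,0.2,0.2,0],[0.1115,-0.029,0.14,0,0.2,0.2,0]]])

```text
t: 13.33
tool_pos: [0.5934, -0.0546, 0.0589]
tool_rot: [-179.9, -0.1, -13.3]
force: [-0.2, -0.1, -0.7]
opening: 0.0192
grasp_force: 25.2
```

Run:
```python
from h import *
s,im=wlook("w8"); go(.5917,-.0528,.036,-13.2)
```

```text
at 13.3833 [ 0.5938 -0.0549  0.0595] [-179.87   -0.21  -13.34] -> d [-0.0026 -0.0015  0.0235] rv [-0.13 -0.21 -0.14]
```

View pics/w8.png

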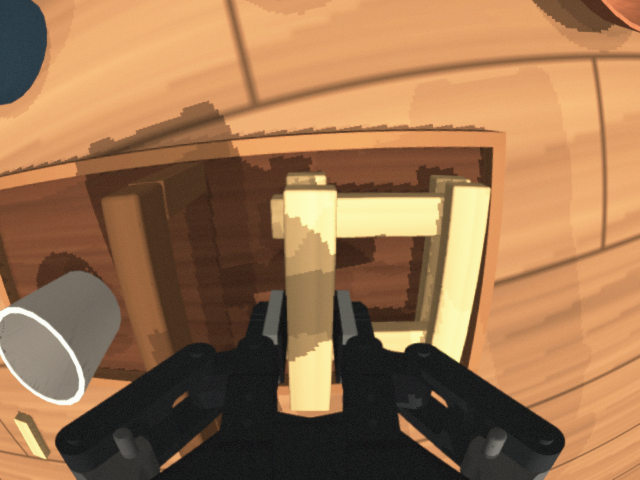

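Stick f hangs over b. The far end of b is visible at (306,173), e is on the right at columns 440 to 490, and the gripper clears the rail. I descend.

Run:
```python
from h import *
s=r.state(); t=np.array([np.cos(np.radians(-13.2)),np.sin(np.radians(-13.2))])
print(wplane((306.5,173),.02,s)[:2]-.055*t); print("e far",wplane((471,184),.044,s)[:2]-.055*t)
```

```text
[ 0.59340206 -0.05285989]
e far [ 0.57639785 -0.12700079]
```

>>> creep_tool(increments=[[[-0.001,-0.001,0.005,0,0,0,0],[-0.002,-0.0015,0.01,0,0,0,0],[-0.002,-0.0015,0.016,0,0,0,0],[-0.002,-0.0015,0.020,0,0,0,0],[-0.002,-0.0015,0.020,0,0,0,0],[-0.002,-0.0015,0.020,0,0,0,0],[-0.002,-0.0015,0.020,0,0,0,0]]])

```text
t: 13.97
tool_pos: [0.5905, -0.0537, 0.0374]
tool_rot: [-179.9, 0.0, -13.4]
force: [0.1, 0.5, -0.7]
opening: 0.0187
grasp_force: 25.2
```

```bash
python3 -c "
from h import *
go(.5917,-.0528,.035,-13.2)"
```

```text
at 13.9667 [ 0.5905 -0.0537  0.0374] [-1.7992e+02  1.0000e-02 -1.3410e+01] -> d [ 0.0009 -0.0011  0.0024] rv [-0.08  0.01 -0.21]
```

>>> creep_tool(increments=[[[0.0012,-0.0013,0.001,0,0,-0.2,0],[0.0012,-0.0013,0.002,0,0,-0.2,0],[0.0012,-0.0013,0.003,0,0,-0.2,0],[0.0012,-0.0013,0.0035,0,0,-0.2,0],[0.0012,-0.0013,0.0035,0,0,-0.2,0],[0.0012,-0.0013,0.0035,0,0,-0.2,0]]])

```text
t: 14.47
tool_pos: [0.5924, -0.0524, 0.0351]
tool_rot: [-179.9, -0.1, -13.2]
force: [-1.1, 0.1, 4.4]
opening: 0.0189
grasp_force: 25.9
```

Contact at 4 N. Releasing and rising. The pull-back in tool x gives a view of the pile and rail with no occlusion.

>>> creep_tool(increments=[[[0,0,-0.0005,0,0,0,0.034],[0,0,-0.0005,0,0,0,0.034],[0,0,-0.0005,0,0,0,0.034],[0,0,-0.0005,0,0,0,0.034],[0,0,-0.005,0,0,0,0.034],[0,0,-0.02,0,0,0,0.034],[0,0,-0.05,0,0,0,0.034],[0,0,-0.09,0,0,0,0.034],[0,0,-0.13,0,0,0,0.034],[-0.03,-0.03,-0.16,0,0,0,0.034],[-0.07,-0.06,-0.165,0,0,0,0.034],[-0.09,-0.06,-0.165,0,0,0,0.034],[-0.09,-0.06,-0.165,0,0,0,0.034],[-0.09,-0.06,-0.165,0,0,0,0.034],[-0.09,-0.06,-0.165,0,0,0,0.034]]])

```text
t: 15.72
tool_pos: [0.5183, 0.0254, 0.1994]
tool_rot: [-180.0, -0.1, -13.2]
force: [-0.6, -0.6, -0.0]
opening: 0.0339
grasp_force: 0.0
```

Run:
```python
from h import *
s,im=wlook("w9"); print(s["tool_pos"],s["tool_rot"])
```

```text
[0.51828609 0.02544818 0.19940095] [-1.79962550e+02 -6.19557282e-02 -1.32137375e+01]
```

View pics/w9.png

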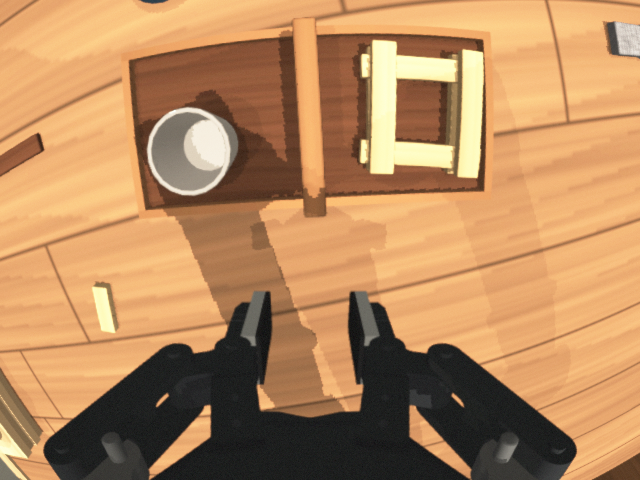

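All six sticks are in place, with f at columns 370 to 397 and e at 458 to 483. The rail runs from (304,18) to (315,216), and the beaker is at (192,150). Next, the rail's pose and height from views w3, w7 and w9.

Run:
```python
from h import *
s=r.state(); s7=dict(tool_pos=np.array([.4769,-.0565,.197]),tool_rot=np.array([-179.885,.31,-13.0]))
im=cv2.imread("pics/w9.png"); h=cv2.cvtColor(im,cv2.COLOR_BGR2HSV)
for rr in (60,100,140,170,205): print(rr,h[rr,284:336:3,2].tolist())
A=wplane((304.5,18),.09,s);B=wplane((315,216),.09,s)
print("rail",(A+B)/2,np.linalg.norm(A-B),np.degrees(np.arctan2(*(A-B)[1::-1])))
# height: near end of the rail in both views
for u9,u7 in (((327,216),(200,187)),((303,216),(178,188))):
    o1,d1=wray(u9,s);o2,d2=wray(u7,s7);k=np.linalg.lstsq(np.stack([d1,-d2],1),o2-o1,rcond=None)[0]; print("two-view",o1+d1*k[0],o2+d2*k[1])
# pile
for n,c0,c1,z in (("f",370,398,.044),("e",458,484,.044)):
    q=np.zeros(im.shape[:2],np.uint8);q[30:185,c0:c1]=pale(im[:,:,::-1].copy())[30:185,c0:c1]
    q=cv2.morphologyEx(q,cv2.MORPH_OPEN,np.ones((9,9),np.uint8))
    ct=max(cv2.findContours(q,0,2)[0],key=cv2.contourArea); P=np.array([wplane(p[0],z,s)[:2] for p in ct],np.float32); print(n,cv2.minAreaRect(P))
# beaker rim & tray corners
for u in ((123,57),(492,32),(491,189),(142,215)): print("tray",wplane(u,.02,s)[:2])
print("beaker rim",wplane((192,150),.065,s)[:2])
```

```text
60 [93, 93, 90, 90, 222, 240, 245, 247, 247, 246, 246, 192, 132, 133, 132, 131, 135, 133]
100 [100, 104, 100, 102, 122, 235, 244, 248, 248, 247, 246, 244, 150, 135, 132, 132, 134, 130]
140 [131, 103, 104, 103, 106, 135, 238, 246, 248, 250, 248, 246, 240, 143, 145, 148, 146, 144]
170 [94, 92, 93, 92, 92, 94, 184, 236, 241, 243, 244, 247, 245, 209, 139, 140, 140, 138]
205 [250, 250, 250, 250, 250, 250, 248, 127, 136, 143, 142, 140, 135, 131, 229, 250, 249, 250]
rail [0.59762787 0.00645109 0.09      ] 0.1378779851447758 -10.243121321934453
two-view [0.52842267 0.0104302  0.09197379] [0.52755166 0.01084707 0.09222974]
two-view [0.53205965 0.02684276 0.09124476] [0.53093833 0.02737423 0.09159171]
f ((0.5653560757637024, -0.0471162423491478), (0.022578909993171692, 0.05163435637950897), 78.55661010742188)
e ((0.5705341696739197, -0.126407191157341), (0.02049988880753517, 0.10012083500623703), 76.85579681396484)
tray [0.70121772 0.15859172]
tray [ 0.64683678 -0.17671776]
tray [ 0.49936373 -0.14861309]
tray [0.55068592 0.18393715]
beaker rim [0.59636578 0.0997305 ]
```

The rail's top is at about 0.091 m and the tray yaw is about -10°. The rail centre is near (0.598, 0.006).

```bash
python3 -c "
from h import *
go(.598,.006,.125,-10)"
```

```text
at 15.7667 [0.5187 0.0248 0.1992] [-1.7996e+02 -5.0000e-02 -1.3290e+01] -> d [0.0815 0.0002 0.0742] rv [-0.04 -0.05 -3.29]
```

>>> creep_tool(increments=[[[0.04,0,0.01,0,0,-1.6,0.04],[0.0815,0,0.03,0,0,-3.3,0.04],[0.0815,0,0.06,0,0,-3.3,0.04],[0.0815,0,0.074,0,0,-3.3,0.04],[0.0815,0,0.074,0,0,-3.3,0.04],[0.0815,0,0.074,0,0,-3.3,0.04],[0.0815,0,0.074,0,0,-3.3,0.04]]])

```text
t: 16.35
tool_pos: [0.5985, 0.0071, 0.1261]
tool_rot: [-179.9, -0.1, -10.0]
force: [0.4, -0.6, -0.2]
opening: 0.0398
grasp_force: 0.0
```

Run:
```python
from h import *
s,im=wlook("w10"); print(s["tool_pos"],s["tool_rot"])
```

```text
[0.5984965  0.0070958  0.12606728] [-1.79902341e+02 -1.09257518e-01 -9.95434572e+00]
```

View pics/w10.png

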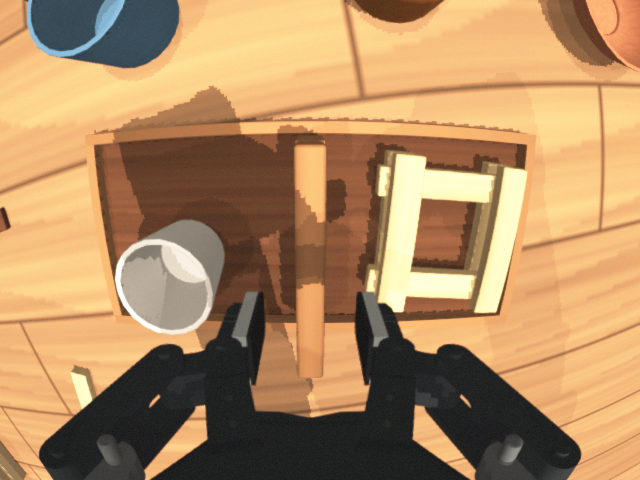

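The rail is aligned with the tool and centred between the pads at column 310, rows 143 to 377. The pile is intact and the fingers clear it.

Run:
```python
from h import *
s=r.state();A=wplane((310.5,143),.09,s);B=wplane((310,377.5),.09,s);c=(A+B)/2
print(c,np.linalg.norm(A-B),np.degrees(np.arctan2(*(A-B)[1::-1]))); go(c[0],c[1],.059,-10)
```

```text
[0.59801909 0.00751166 0.09      ] 0.14011599291002877 -9.940604727269529
at 16.4 [0.5987 0.0074 0.1268] [-179.89   -0.19   -9.93] -> d [-0.001   0.0002  0.0678] rv [-0.12 -0.19  0.07]
```

>>> creep_tool(increments=[[[-0.001,0,0.02,0,0,0,0.04],[-0.001,0,0.04,0,0,0,0.04],[-0.001,0,0.06,0,0,0,0.04],[-0.001,0,0.067,0,0,0,0.04],[-0.001,0,0.067,0,0,0,0.04],[-0.001,0,0.067,0,0,0,0.04],[-0.001,0,0.067,0,0,0,0.03],[-0.001,0,0.067,0,0,0,0.022],[-0.001,0,0.067,0,0,0,0.018],[-0.001,0,0.067,0,0,0,0.018]]])

```text
t: 17.23
tool_pos: [0.597, 0.0079, 0.0589]
tool_rot: [-179.9, -0.1, -9.9]
force: [-0.4, 0.5, -0.5]
opening: 0.0179
grasp_force: 0.0
```

>>> creep_tool(increments=[[[0,0,0,0,0,0,0],[0,0,0,0,0,0,0],[0,0,0,0,0,0,0],[0,0,0,0,0,0,0],[0,0,0,0,0,0,0],[0,0,0,0,0,0,0],[0,0,0,0,0,0,0],[0,0,0,0,0,0,0]]], grip_n=100)

```text
t: 17.9
tool_pos: [0.597, 0.0077, 0.0591]
tool_rot: [-179.9, -0.1, -9.9]
force: [-2.3, -0.6, 5.9]
opening: 0.0144
grasp_force: 98.3
```

>>> creep_tool(increments=[[[0,0,-0.0005,0,0,0,0],[0,0,-0.001,0,0,0,0],[0,0,-0.002,0,0,0,0],[0,0,-0.003,0,0,0,0],[0,0,-0.005,0,0,0,0],[0,0,-0.007,0,0,0,0],[0,0,-0.009,0,0,0,0],[0,0,-0.011,0,0,0,0],[0,0,-0.013,0,0,0,0],[0,0,-0.014,0,0,0,0],[0,0,-0.0145,0,0,0,0],[0,0,-0.015,0,0,0,0],[0,0,-0.015,0,0,0,0],[0,0,-0.015,0,0,0,0]]])

```text
t: 19.07
tool_pos: [0.5963, 0.0079, 0.073]
tool_rot: [-179.9, 0.0, -9.9]
force: [0.2, -0.0, -5.4]
opening: 0.0149
grasp_force: 97.5
```

Run:
```python
from h import *
s,im=wlook("w11"); print(s["tool_pos"],s["tool_rot"],s["force"],s["ft_torque"])
cv2.imwrite("pics/side11.png",r.grab_frame("side")[:,:,::-1])
a=cv2.resize(cv2.imread("pics/w11.png"),(400,300)); b=cv2.resize(cv2.imread("pics/side11.png")[130:355,200:500],(400,300)); cv2.imwrite("pics/c11.png",np.hstack([a,b]))
```

```text
[0.59626456 0.00787859 0.07295882] [-1.79923380e+02  1.75700452e-02 -9.89521652e+00] [ 0.16517022 -0.0478575  -5.38253496] [ 0.00660141  0.02764418 -0.01383873]
```

View pics/c11.png

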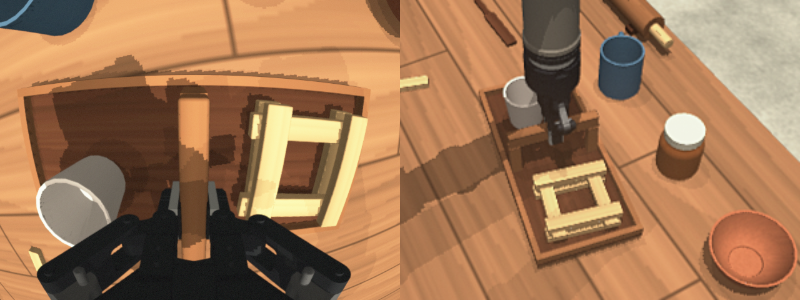

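The tray is lifting level, with the pile and beaker standing. The load is about 5.4 N and the torque is near zero. I continue up.

>>> creep_tool(increments=[[[0,0,-0.001,0,0,0,0],[0,0,-0.003,0,0,0,0],[0,0,-0.006,0,0,0,0],[0,0,-0.011,0,0,0,0],[0,0,-0.017,0,0,0,0],[0,0,-0.024,0,0,0,0],[0,0,-0.031,0,0,0,0],[0,0,-0.038,0,0,0,0],[0,0,-0.045,0,0,0,0],[0,0,-0.052,0,0,0,0],[0,0,-0.059,0,0,0,0],[0,0,-0.066,0,0,0,0],[0,0,-0.073,0,0,0,0],[0,0,-0.079,0,0,0,0],[0,0,-0.084,0,0,0,0],[0,0,-0.087,0,0,0,0],[0,0,-0.089,0,0,0,0],[0,0,-0.09,0,0,0,0],[0,0,-0.09,0,0,0,0],[0,0,-0.09,0,0,0,0]]])

```text
t: 20.83
tool_pos: [0.5961, 0.0077, 0.1626]
tool_rot: [-179.9, 0.1, -9.9]
force: [-0.5, 0.3, -5.5]
opening: 0.0148
grasp_force: 97.5
```

>>> creep_tool(increments=[[[0,0,0,0,0,0,0],[0,0,0,0,0,0,0],[0,0,0,0,0,0,0],[0,0,0,0,0,0,0],[0,0,0,0,0,0,0],[0,0,0,0,0,0,0],[0,0,0,0,0,0,0],[0,0,0,0,0,0,0],[0,0,0,0,0,0,0],[0,0,0,0,0,0,0]]])

```text
t: 21.67
tool_pos: [0.5964, 0.0077, 0.163]
tool_rot: [-179.9, 0.0, -9.9]
force: [-0.5, -0.7, -5.1]
opening: 0.0145
grasp_force: 97.5
```

Run:
```python
from h import *
s,im=wlook("w12"); print(s["tool_pos"],s["tool_rot"],s["force"],s["ft_torque"])
cv2.imwrite("pics/side12.png",r.grab_frame("side")[:,:,::-1])
a=cv2.resize(cv2.imread("pics/w12.png"),(400,300)); b=cv2.resize(cv2.imread("pics/side12.png")[110:335,200:500],(400,300)); cv2.imwrite("pics/c12.png",np.hstack([a,b]))
d=cv2.absdiff(cv2.imread("pics/w11.png"),cv2.imread("pics/w12.png"))[:,:,1]; print("tray-frame change, pile / beaker crop:",d[170:340,400:560].mean().round(1),d[260:380,60:190].mean().round(1))
```

```text
[0.59636336 0.00774275 0.16304127] [-1.79919852e+02  5.19468260e-03 -9.89960188e+00] [-0.48808664 -0.68809282 -5.07664113] [ 0.02325285 -0.03588274 -0.01604274]
tray-frame change, pile / beaker crop: 2.5 2.6
```

View pics/c12.png

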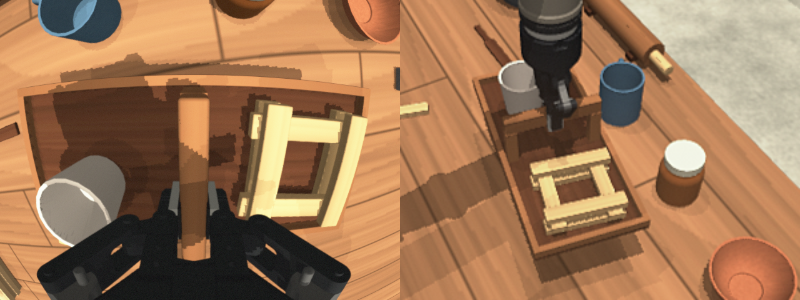

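The tray hangs level about 10.4 cm up, with the pile and beaker unchanged relative to it. I'm handing the job in.

```bash
python3 -c "
from workcell import r
print(r.close_job())"
```

```text
the job is handed in; nothing more can be done
None
```

The job is handed in: both loose sticks lie above the bottom ones as the third layer, and the arm is holding the tray level and still about 10 cm up with the pile and beaker standing on it.

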